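# Click the use-by dial to the arrow

## Task

Set the use-by dial for the packed food box: with a fingertip, push the teeth of its seven-toothed thumbwheel clockwise (seen from above) one click at a time, letting the wheel settle between clicks, until the red tooth rests at the black arrow on the base, and do not let it go past the arrow. Push gently, only touch the dial (it stands loose: do not lift it or shove it out of place), and leave everything else where it stands. Finish with the hand clear.

Things in the scene. Friction and masses are not known exactly. Their poses are not given: they have to be found in the camera images.
- dial: Use-by dial: white round base 148 mm across, 26 mm high, rubber foot, about 1.2 kg, loose on the worktop (slides if pushed with about 5 N or more). Origin: centre of its underside, on the wheel's upright axis; the black arrow lies on its -x side. A grey seven-toothed wheel turns on top; beyond the teeth nothing rises above 27 mm.
- wheel_center (a point): Centre of the wheel, on its axis, 39 mm above the worktop. Disc of 38 mm radius, 30 to 45 mm above the worktop; seven equal teeth 51.4 degrees apart, each a radial block 8 mm wide reaching out to 54 mm radius, 30 to 48 mm high. Gap between teeth: 28 mm at 42 mm radius, 38 mm at the tips. White hub cap and steel pin on the axis, up to 56 mm high.
- arrow (a point): Flat black arrow on the rim of the base, 58.5 mm from the wheel's axis, 27 mm high. It points inward at where the red tooth must stand. Axes as the base's.
- red_tooth (a point): Point in the red tooth (the only red one; a red bar on the disc leads to it), 47 mm from the wheel's axis, 39 mm above the worktop. It turns with the wheel; its -x axis points outward along the tooth.
- wheel (a joint): Turn of the wheel in rad, growing clockwise seen from above. 0: red tooth at the arrow. It rests in sprung notches 0.8976 rad (one click, one tooth) apart and starts two to four clicks short (-1.80, -2.69 or -3.59). A tooth takes about 2 N; past half a click the wheel snaps on to the next notch and stops there, before half it springs back. It can turn past 0.
- mug: White and green mug, 78x116x101 mm, loose; origin at the centre of its underside.
- spice_jar: Spice jar with a red cap, 45 mm across, 106 mm tall, loose; origin at the centre of its underside.
- tin: Food tin, 76 mm across, 110 mm tall, loose; origin at the centre of its underside.
- oil_bottle: Tall bottle with a golden cap, 61x61x268 mm, loose; origin at the centre of its underside.
- peeler: Blue-handled peeler lying flat, 170x25x18 mm, loose; origin at its underside.

How it is judged:
On the way:
1. the wheel has settled one click short of the arrow (value of joint wheel between -1.16688 and -0.628319 rad), for 0.2 s.
At the end, for the whole second after the job is handed in: The red tooth rests in its notch at the arrow (wheel at 0 within 0.15 rad, still), having been clicked there clockwise; the dial stands flat within 30 mm of where it stood (value of joint wheel between -0.15 and 0.15 rad and velocity of joint wheel between -0.1 and 0.1 rad/s and distance of dial from where it was at the start of the episode below 0.03 m and angle between dial's own z axis and vertical below 0.05 rad and linear speed of dial below 0.02 m/s); the robot touches nothing.
It fails at once if the red tooth went more than half a click past the arrow (value of joint wheel above 0.493679 rad).
It fails at once if the dial was lifted or tipped (height (world z) of dial above 0.008 m or angle between dial's own z axis and vertical above 0.12 rad).
It fails at once if the dial was shoved out of place (over 30 mm) (distance of dial from where it was at the start of the episode above 0.03 m).
It fails at once if the dial was pushed hard (over 25 N) (contact force between the fingers and dial above 25 N).
It fails at once if something else was moved (over 25 mm) (distance of any of mug, spice_jar, tin, oil_bottle, peeler from where it was at the start of the episode above 0.025 m).
It also fails if it takes over 61 s, if anything falls off the work surface, if the arm or the gripper's body presses on something with over 40 N, if the wrist force passes 120 N, or if a joint passes its speed limit or range.

## Robot

A 7-joint arm with a two-finger parallel gripper is mounted at the origin on a cart in front of the work surface, level with it; the furniture and walls round the work are solid. World frame = base frame: x ahead of the robot, y to its left, z up, the work surface at z = 0. Lengths are in m, angles in rad, forces in N, time in s.
With the tool pointing down it reaches from about 0.4 to 0.85 m from the base axis. Payload 6.9 kg.
Tool frame: the origin (TCP) lies midway between the tips of the shut fingers; the grasp point (between the pads) lies behind it (ctrl.pinch_z is the z of the grasp point in the tool frame, in m); z points along the fingers, y is the direction in which the jaws open and shut (so a half turn about z gives the same grasp; the last joint's range is limited). The gripper opens to 85 mm and grips with 20 to 120 N. Pads are 22 mm wide; open, the fingers measure 114 mm over their backs; the gripper's body (76 mm by 85 mm) begins 54 mm behind the grasp point. The pads swing forward as they close: fully open they stand 13 mm farther back than shut.
Start: joints at [1.409, 0.507, -0.238, 1.5, 0.126, 1.149, -0.155], TCP at [0.165, -0.603, 0.196] pointing down, gripper open.
Joint ranges: [-3.08, 3.08], [-0.24, 2.05], [-1.43, 1.35], [0, 2.5], [-1.52, 4.66], [0.17, 1.96], [-2.89, 2.89]. Speed limits (rad/s): [2.39, 2.39, 3.14, 3.14, 3.14, 3.14, 3.14].

## Interface

Orientations are given as a unit quaternion [w, x, y, z].
In Python, from station import ctrl, get_state, vision, ticket, models gives the robot as it stands. Calls block until the motion is done:
- ctrl.movep(position, orientation): joint-space move of the TCP to a pose.
- ctrl.movel(position, frame=None, max_speed=0.15): straight line of the TCP; frame=None keeps the orientation; max_speed is the mean speed in m/s.
- ctrl.set_joints(angles): joint-space move.
- ctrl.ungrasp() and ctrl.close_gripper(force=None): open the fingers fully, or close them until they stop; force is the grip in N (None keeps the last).
- ctrl.pause(seconds).
- ctrl.ik(position, orientation): joint angles nearest the present ones, or None.
- get_state(): the state.
- vision.grab_frame(name): name is "scene" or "side" or "wrist"; returns (picture, depth): 420x560x3 uint8, blue, green, red; 420x560 float32, m along the optical axis (not along the pixel's ray), 0 where there is no reading.
- vision.camera_info(name): a dict with "mtx" (3x3 intrinsics, pixels), "dist_coeffs" ([k1, k2, p1, p2, k3] as OpenCV has them; the pictures are not rectified), "R" (3x3) and "t" (3): a world point X has camera coordinates R X + t; the wrist camera has in their place "hand_eye" (4x4, takes a point from camera to tool coordinates, whose origin is the TCP and whose axes are the flange's). Camera axes: x right, y down, z forward; pixel columns grow to the right and rows downward; lengths in m; the calibration is good to about 2 mm. A picture is of the moment at which its call begins: read the wrist's pose just before it. camera_info takes no time and is no camera call.
A pose or a line that the arm cannot do raises ctrl.Unreachable and nothing moves.
- ticket.close_job(): hands the job in, once; it reports no verdict.
Trained networks look in the newest picture that a camera, given by its name, has taken for a name from the list of things; names that differ only in an ending like _2 or _b are one class to them, and where a whole thing is asked for, a point or a joint stands for the part that bears it (a point fixed in the world has none). Each returns a list of dicts, best first, with "p" (0 to 1); they miss things now and then, are a little off and sometimes report something else, mostly with a low value. They report only what shows in the picture. A call takes as long as a camera call.
- models.recognise(camera, target): "point" ([column, row] in pixels, amid what is visible of it).
- models.masks_of(camera, target): "mask" (420x560 bool, what is visible of it) and "point" ([column, row] in pixels, amid what is visible of it).
The state is a dict: "time": time; "qpos": joint angles; "qd": joint speeds; "tau": joint torques, N m; "tcp_pos": TCP position; "eef_rot": TCP orientation; "contact_force": force on the tool from outside, world axes, zero at the start; "wrist_torque": the same for the moment, N m; "width": finger opening in m.
Only numpy, scipy, OpenCV 4.12 (cv2) and the standard library are available. Lean on these libraries where they do the work, as an engineer would, in place of code of your own. Each camera call takes 0.05 s, during which the arm holds its last target.

## Working session

There is one attempt and no reset: what is moved stays moved. The work goes in short steps, each a Python script; the robot and the scene stay as the last script left them, time stands still between calls to the robot, and variables do not carry over. Pictures are saved under pics/ and viewed, and the job is handed in when it is done.

```bash
mkdir -p pics; ls; python3 - <<'E'
from station import ctrl, get_state, vision, ticket, models
import cv2,numpy as np
s=get_state();print(s['time'],s['tcp_pos'],s['eef_rot'],s['width'],ctrl.pinch_z)
for n in ('scene','side','wrist'):
    p,d=vision.grab_frame(n);cv2.imwrite(f'pics/{n}0.png',p);np.save(f'pics/{n}0.npy',d)
    print(n,vision.camera_info(n))
for n in ('scene','side'):
    for t in ('dial','red_tooth','arrow','wheel_center','mug','spice_jar','tin','oil_bottle','peeler'):
        r=models.recognise(n,t);print(n,t,[(x['point'],round(x['p'],2)) for x in r[:2]])
E
```

```text
pics
0.0 [ 0.16453512 -0.60236837  0.19541809] [-8.88908108e-04  9.91115239e-01  1.33002905e-01 -1.43357461e-04] 0.08554038589853911 -0.0187
scene {'mtx': array([[507.45332842,   0.        , 282.58429223],
       [  0.        , 507.45332842, 204.50011247],
       [  0.        ,   0.        ,   1.        ]]), 'dist_coeffs': array([-0.1060694,  0.       ,  0.       ,  0.       ,  0.       ]), 'R': array([[ 0.89934455, -0.43703233,  0.01349555],
       [-0.32185123, -0.68258077, -0.65612139],
       [ 0.29595806,  0.58573563, -0.75453469]]), 't': array([-0.54740089,  0.22462266,  1.29510474])}
side {'mtx': array([[527.51910141,   0.        , 283.75730742],
       [  0.        , 527.51910141, 198.94848874],
       [  0.        ,   0.        ,   1.        ]]), 'dist_coeffs': array([-0.03123738,  0.        ,  0.        ,  0.        ,  0.        ]), 'R': array([[ 0.94262278, -0.33321607,  0.02072082],
       [-0.11958732, -0.39493934, -0.91089066],
       [ 0.31170687,  0.85614833, -0.41212723]]), 't': array([-0.54769073,  0.10989161,  1.1090097 ])}
wrist {'mtx': array([[341.83766432,   0. 
[... 600 characters left out ...]
]
scene red_tooth [([250.3, 223.6], 0.71)]
scene arrow [([249.4, 230.3], 0.58)]
scene wheel_center [([253.2, 220.8], 0.98)]
scene mug [([207.9, 153.5], 0.78)]
scene spice_jar [([300.3, 182.2], 0.73)]
scene tin [([341.2, 235.6], 0.7)]
scene oil_bottle [([324.9, 190.8], 0.77)]
scene peeler [([286.8, 302.4], 0.76)]
side dial [([254.3, 220.0], 0.76), ([358.6, 222.7], 0.38)]
side red_tooth [([253.4, 208.5], 0.74)]
side arrow [([254.7, 219.3], 0.91)]
side wheel_center [([253.6, 211.4], 0.88)]
side mug [([222.4, 159.5], 0.72)]
side spice_jar [([316.3, 184.4], 0.68)]
side tin [([255.3, 220.4], 0.71), ([362.1, 225.5], 0.63)]
side oil_bottle [([341.1, 168.3], 0.83)]
side peeler [([291.6, 281.1], 0.8)]
```

View pics/scene0.png

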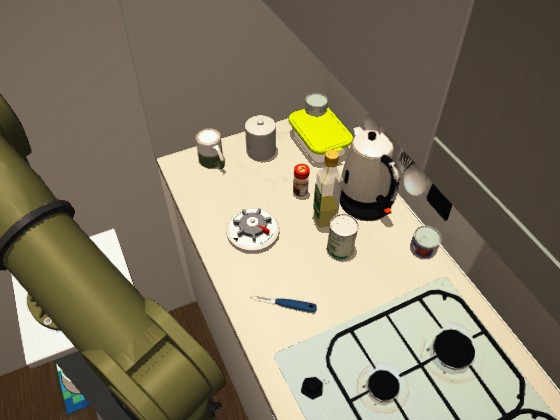

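View pics/side0.png

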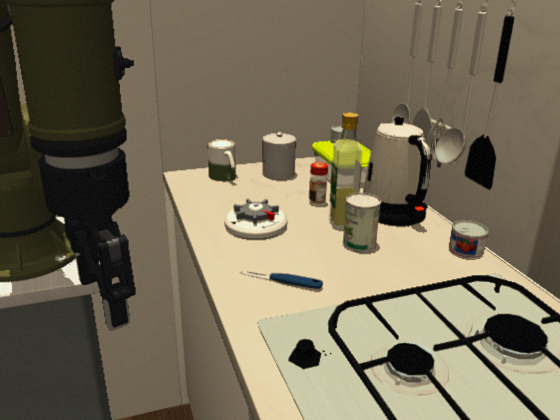

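```bash
cat > h.py <<'E'
import cv2,numpy as np
from scipy.spatial.transform import Rotation as Rn
from station import ctrl, get_state, vision, ticket, models
def quat(R):
    q=Rn.from_matrix(R).as_quat();return [q[3],q[0],q[1],q[2]]
def pose(n):
    i=vision.camera_info(n)
    if n!='wrist': return i['mtx'],i['dist_coeffs'],i['R'],np.array(i['t'])
    s=get_state();q=s['eef_rot'];Rt=Rn.from_quat([q[1],q[2],q[3],q[0]]).as_matrix()
    H=np.array(i['hand_eye']);R=Rt@H[:3,:3];c=Rt@H[:3,3]+s['tcp_pos']
    return i['mtx'],i['dist_coeffs'],R.T,-R.T@c
def onplane(P,px,z):
    K,D,R,t=P
    u=cv2.undistortPoints(np.float64(px).reshape(-1,1,2),K,D)[:,0]
    r=np.c_[u,np.ones(len(u))]@R; c=-R.T@t
    return c+r*((z-c[2])/r[:,2])[:,None]
def proj(P,X):
    K,D,R,t=P
    return cv2.projectPoints(np.float64(X).reshape(-1,1,3),cv2.Rodrigues(R)[0],t,K,D)[0][:,0]
def rectify(P,img,c,half=0.12,z=0.045,n=600):
    # top-view of plane z: column = +x right, row = -y (y up)
    g=np.linspace(-half,half,n);X,Y=np.meshgrid(c[0]+g,c[1]-g)
    pp=proj(P,np.stack([X.ravel(),Y.ravel(),0*X.ravel()+z],1)).reshape(n,n,2).astype(np.float32)
    return cv2.remap(img,pp[...,0],pp[...,1],cv2.INTER_CUBIC)
E
python3 - <<'E'
from h import *
P=pose('scene');d=np.load('pics/scene0.npy');img=cv2.imread('pics/scene0.png')
print(onplane(P,[[253.2,220.8]],.05),onplane(pose('side'),[[253.6,211.4]],.05))
c=onplane(P,[[253.2,220.8]],.05)[0]
for n,px in dict(mug=[207.9,153.5],jar=[300,182],tin=[341,235],oil=[325,191],peel=[287,302]).items():
    print(n,onplane(P,[px],.05)[0].round(3))
cv2.imwrite('pics/rect0.png',rectify(P,img,c))
E
```

```text
[[ 0.50671798 -0.02352075  0.05      ]] [[ 0.48778682 -0.05604961  0.05      ]]
mug [0.488 0.283 0.05 ]
jar [0.69  0.052 0.05 ]
tin [ 0.701 -0.17   0.05 ]
oil [ 0.74 -0.01  0.05]
peel [ 0.478 -0.292  0.05 ]
```

The dial is at pixel (253,230) in the scene view. Its red tooth points right toward (267,232), and the jar, bottle and tin stand to its right.

View pics/rect0.png

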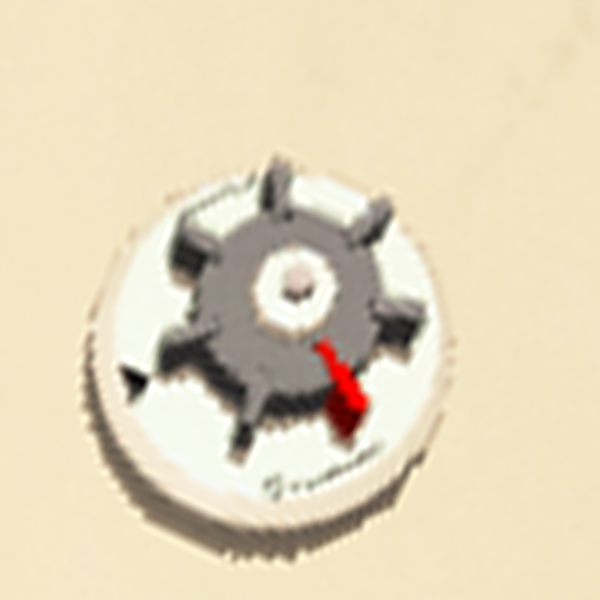

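```bash
python3 - <<'E'
from h import *
s=get_state();q=s['eef_rot'];print(Rn.from_quat([q[1],q[2],q[3],q[0]]).as_matrix().round(3), vision.camera_info('wrist')['hand_eye'].round(3))
import math
for yaw in range(-180,180,30):
    a=math.radians(yaw);R=np.array([[math.cos(a),math.sin(a),0],[math.sin(a),-math.cos(a),0],[0,0,-1]])
    j=ctrl.ik([0.46,-0.03,0.2],quat(R)); print(yaw,None if j is None else np.round(j,2))
E
```

```text
[[ 0.965  0.264 -0.   ]
 [ 0.264 -0.965  0.   ]
 [-0.    -0.    -1.   ]] [[ 0.001 -0.96  -0.278  0.071]
 [ 1.     0.001 -0.    -0.   ]
 [ 0.    -0.278  0.96  -0.178]
 [ 0.     0.     0.     1.   ]]
-180 [ 0.9   0.51 -1.35  1.9   0.54  1.18  0.94]
-150 [ 0.86  0.45 -1.22  1.9   0.47  1.13  1.55]
-120 [ 0.86  0.45 -1.22  1.9   0.47  1.13  2.07]
-90 [-0.77  0.44  1.15  1.91 -0.46  1.08 -2.57]
-60 [ 0.33  0.26 -0.41  1.9   0.12  1.   -2.75]
-30 [ 0.46  0.28 -0.58  1.9   0.18  1.01 -2.29]
0 [ 0.53  0.29 -0.67  1.9   0.21  1.02 -1.81]
30 [ 0.57  0.3  -0.74  1.9   0.24  1.03 -1.31]
60 [ 0.62  0.32 -0.81  1.9   0.27  1.04 -0.82]
90 [ 0.68  0.34 -0.9   1.9   0.3   1.05 -0.35]
120 [ 0.74  0.36 -1.    1.9   0.35  1.07  0.12]
150 [ 0.8   0.4  -1.11  1.9   0.4   1.09  0.58]
```

```bash
cat >> h.py <<'E'
def Ry(yaw):
    a=yaw;return np.array([[np.cos(a),np.sin(a),0],[np.sin(a),-np.cos(a),0],[0,0,-1]])
E
python3 - <<'E'
from h import *
ctrl.movep([0.47,0.01,0.24],quat(Ry(np.pi/2)))
ctrl.close_gripper(20)
P=pose('wrist');p,d=vision.grab_frame('wrist');cv2.imwrite('pics/w1.png',p)
p2,d2=vision.grab_frame('side');cv2.imwrite('pics/s1.png',p2);np.save('pics/s1.npy',d2)
s=get_state();print(s['time'],s['tcp_pos'],s['width'],s['contact_force'])
out={}
for t in('dial','wheel_center','arrow','red_tooth'):
    r=models.recognise('wrist',t);print(t,r[:2])
    if r: out[t]=r[0]['point']
for t,z in(('wheel_center',.05),('arrow',.027),('red_tooth',.045)):
    if t in out: print(t,onplane(P,[out[t]],z)[0].round(4))
c=onplane(P,[out.get('wheel_center',[280,200])],.05)[0]
cv2.imwrite('pics/r1.png',rectify(P,p,c,.1)); import pickle;pickle.dump((P,c),open('pics/P1.pkl','wb'))
E
```

```text
4.35 [0.47002258 0.01005483 0.24000559] 0.00014147711714480285 [-0.85151624 -0.90433173  0.18873871]
dial []
wheel_center [{'point': [308.4, 206.5], 'p': 0.61}]
arrow [{'point': [310.5, 199.9], 'p': 0.95}]
red_tooth [{'point': [312.4, 204.8], 'p': 0.84}, {'point': [497.1, 144.7], 'p': 0.65}]
wheel_center [ 0.4993 -0.0211  0.05  ]
arrow [ 0.5033 -0.0194  0.027 ]
red_tooth [ 0.5041 -0.0204  0.045 ]
```

View pics/w1.png

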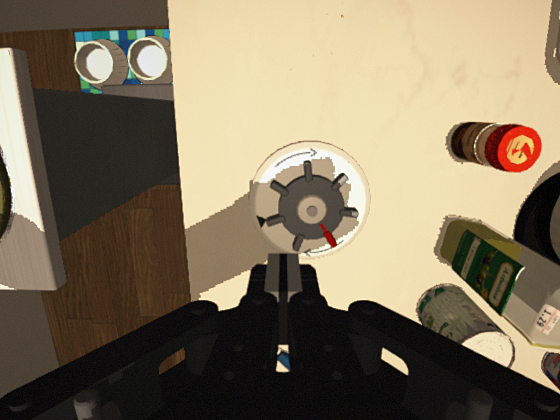

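View pics/r1.png

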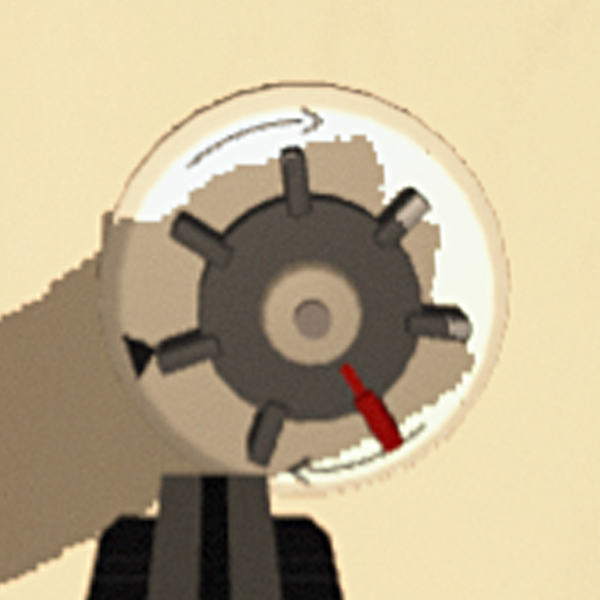

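View pics/s1.png

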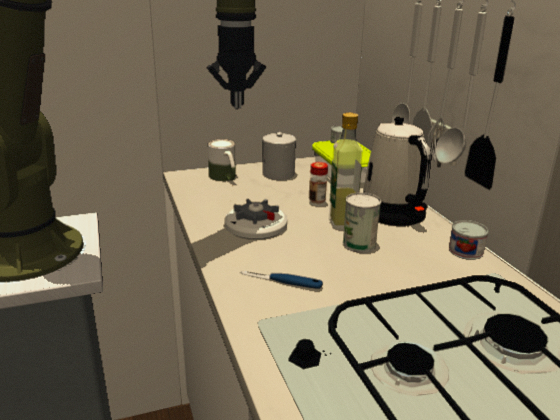

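The wrist view shows the fingers shut, the arrow at (262,221) with a grey tooth at it, and the red tooth at (332,240), two teeth before the arrow. So two clicks are needed. I'll lower the shut fingertips into the tooth gap just before the arrow and swing them one pitch clockwise about the axis.

```bash
cat >> h.py <<'E'
def fpose(c,b,r,z):
    b=np.radians(b)
    return [c[0]+r*np.cos(b),c[1]+r*np.sin(b),z],quat(Ry(b-np.pi/2))
E
python3 - <<'E'
from h import *
import pickle;P,c=pickle.load(open('pics/P1.pkl','rb'))
print('pin',onplane(P,[[312,211]],.056)[0], 'disc',c[0]+10/3000,c[1]-7/3000)
img=cv2.imread('pics/w1.png')
c=np.array([.5026,-.0235])
# overlay check of tooth model
o=cv2.resize(img[120:300,200:400],None,fx=3,fy=3)
for th0 in [199.1]:
  for k in range(7):
    a=np.radians(th0+k*360/7)
    for r in (40,54):
      u=proj(P,[[c[0]+r/1000*np.cos(a),c[1]+r/1000*np.sin(a),.048]])[0]
      cv2.circle(o,tuple(((u-[200,120])*3).astype(int)),3,(0,255,0),-1)
for z,R in((.045,.038),(.026,.074),(0.056,0.003)):
  t=np.linspace(0,2*np.pi,80);u=proj(P,np.c_[c[0]+R*np.cos(t),c[1]+R*np.sin(t),0*t+z])
  cv2.polylines(o,[((u-[200,120])*3).astype(np.int32)],True,(255,0,255),1)
cv2.imwrite('pics/ov1.png',o)
for b in (224.8,199,173.4,147,122):
    for z in(.035,.1):
        j=ctrl.ik(*fpose(c,b,.053,z));print(b,z,None if j is None else np.round(j,2))
E
```

```text
pin [ 0.50287113 -0.024534    0.056     ] disc 0.5025854633104324 -0.023390670697583556
224.8 0.035 [ 0.7   0.64 -0.95  2.1   0.76  0.79  0.05]
224.8 0.1 [ 0.79  0.56 -1.08  2.03  0.63  0.93  0.16]
199 0.035 [ 0.61  0.59 -0.86  2.14  0.69  0.72 -0.38]
199 0.1 [ 0.71  0.5  -0.98  2.06  0.56  0.86 -0.26]
173.4 0.035 [ 0.51  0.56 -0.76  2.15  0.63  0.67 -0.81]
173.4 0.1 [ 0.6   0.47 -0.88  2.07  0.49  0.82 -0.69]
147 0.035 [ 0.39  0.54 -0.67  2.13  0.56  0.65 -1.24]
147 0.1 [ 0.48  0.45 -0.77  2.05  0.43  0.8  -1.12]
122 0.035 [ 0.29  0.54 -0.57  2.09  0.48  0.64 -1.62]
122 0.1 [ 0.37  0.45 -0.65  2.02  0.37  0.8  -1.52]
```

View pics/ov1.png

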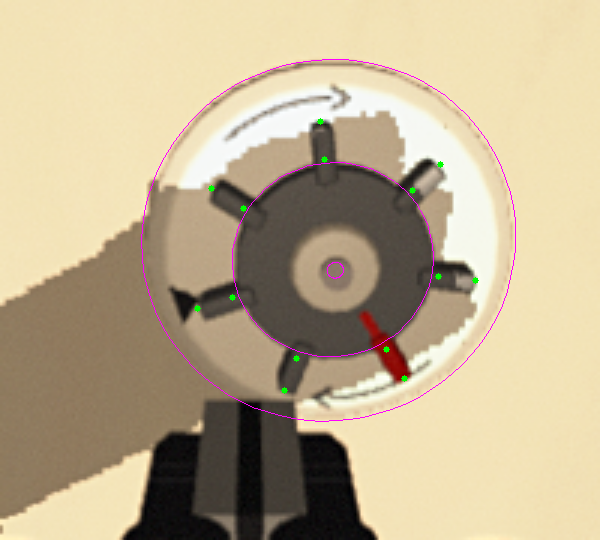

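The model overlay fits. Click 1 next.

```bash
python3 - <<'E'
from h import *
c=np.array([.5026,-.0242]);b0=198.9+25.7
def st(m):
    s=get_state();print(m,round(s['time'],2),np.round(s['tcp_pos'],4),np.round(s['contact_force'],1))
ctrl.movep(*fpose(c,b0,.053,.1));st('above')
ctrl.movel(fpose(c,b0,.053,.036)[0],max_speed=.06);st('down')
for k in range(1,9):
    p,q=fpose(c,b0-51.43*k/8,.053,.036);ctrl.movel(p,q,max_speed=.03);st(k)
ctrl.pause(.5);st('settled')
for n in('wrist','scene','side'):
    p,d=vision.grab_frame(n);cv2.imwrite(f'pics/{n}2.png',p)
    if n=='scene': cv2.imwrite('pics/rs2.png',rectify(pose(n),p,c,.1))
E
```

```text
above 5.22 [ 0.4656 -0.0607  0.1007] [-0.2  0.1  0.2]
down 6.44 [ 0.4651 -0.0614  0.0363] [ 0.7 -0.3  0.1]
1 6.79 [ 0.4612 -0.0571  0.0363] [ 0.3 -0.1 -0.5]
2 7.14 [ 0.4577 -0.0523  0.0361] [ 0.5  0.2 -0.3]
3 7.49 [ 0.4549 -0.0471  0.036 ] [ 0.  -0.   0.6]
4 7.84 [ 0.4526 -0.0416  0.036 ] [ 0.3  0.8 -0.2]
5 8.19 [ 0.451  -0.0359  0.036 ] [-0.1  0.7 -1.2]
6 8.54 [ 0.45  -0.03   0.036] [ 0.1  0.4 -0.2]
7 8.89 [ 0.4496 -0.0241  0.036 ] [ 0.3 -0.7 -0.2]
8 9.24 [ 0.4499 -0.0182  0.036 ] [ 0.2 -0.5  0.1]
settled 9.74 [ 0.45  -0.018  0.036] [0.2 0.3 0. ]
```

View pics/wrist2.png

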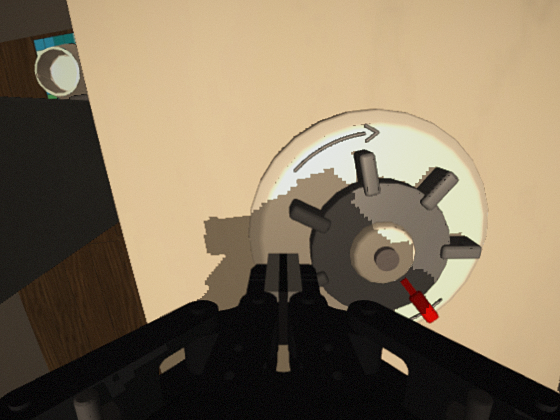

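View pics/rs2.png

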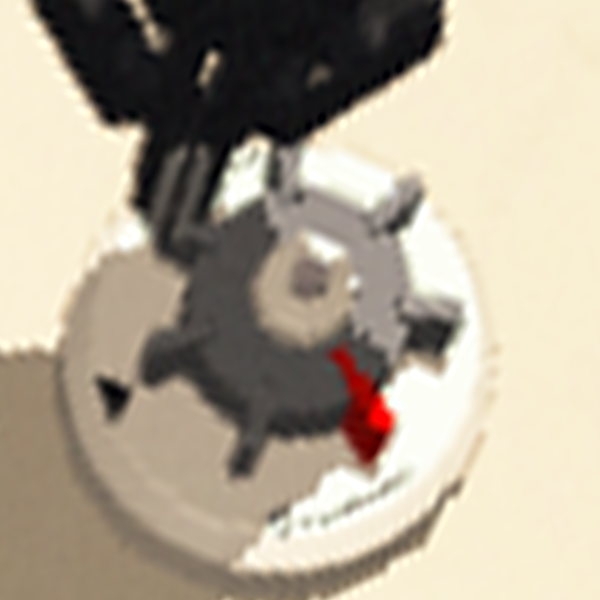

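```bash
python3 - <<'E'
import cv2
s=cv2.imread('pics/side2.png')[130:270,190:330];a=cv2.resize(s,None,fx=4,fy=4,interpolation=cv2.INTER_CUBIC);cv2.imwrite('pics/sz2.png',a)
s=cv2.imread('pics/scene2.png')[160:270,190:330];a=cv2.resize(s,None,fx=5,fy=5,interpolation=cv2.INTER_CUBIC);cv2.imwrite('pics/scz2.png',a)
E
```

```text
(no output)
```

View pics/sz2.png

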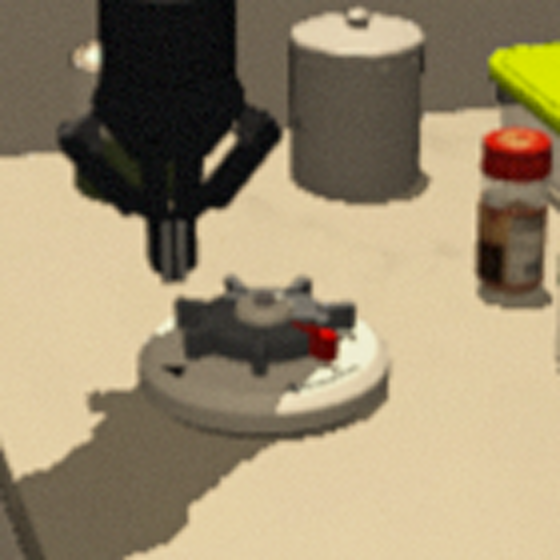

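View pics/scz2.png

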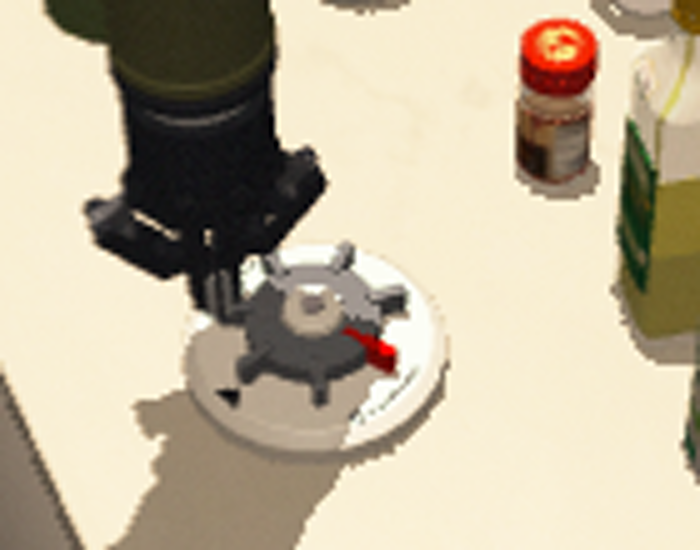

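```bash
python3 - <<'E'
from h import *
s=get_state();T=s['tcp_pos'];print(T, s['width'])
for n,o,f in(('side',(190,130),4),('scene',(190,160),5)):
    for z in (.0,.036,.06,.08,.1,.12):
        u=proj(pose(n),[[T[0],T[1],z]])[0];print(n,z,u.round(1),((u-o)*f).round())
    print('center',((proj(pose(n),[[.5026,-.0242,.056]])[0]-o)*f).round())
d=np.load
p,dd=vision.grab_frame('side');np.save('pics/sd.npy',dd);p,de=vision.grab_frame('scene')
def xyz(n,px,d):
    K,D,R,t=pose(n);u=cv2.undistortPoints(np.float64([px]).reshape(-1,1,2),K,D)[0,0]
    return R.T@(np.array([u[0],u[1],1])*d-t)
for px in((233,198),(235,195),(230,195),(253,204)): 
    print(px,xyz('side',px,dd[px[1],px[0]]).round(4))
for px in((235,221),(233,218),(252,220)): 
    print(px,xyz('scene',px,de[px[1],px[0]]).round(4))
E
```

```text
[ 0.44996068 -0.01789561  0.03599702] 9.285228364021076e-06
side 0.0 [233.5 225.9] [174. 384.]
side 0.036 [233.2 212.1] [173. 328.]
side 0.06 [233.  202.7] [172. 291.]
side 0.08 [232.9 194.7] [171. 259.]
side 0.1 [232.7 186.6] [171. 226.]
side 0.12 [232.5 178.4] [170. 194.]
center [263. 290.]
scene 0.0 [234.4 237.4] [222. 387.]
scene 0.036 [233.6 229.4] [218. 347.]
scene 0.06 [233.1 223.9] [215. 320.]
scene 0.08 [232.6 219.3] [213. 296.]
scene 0.1 [232.1 214.5] [211. 272.]
scene 0.12 [231.7 209.6] [208. 248.]
center [309. 300.]
(233, 198) [ 0.447  -0.0303  0.0775]
(235, 195) [ 0.452  -0.0296  0.0839]
(230, 195) [ 0.4406 -0.0291  0.0852]
(253, 204) [ 0.4957 -0.0244  0.0533]
(235, 221) [ 0.4532 -0.027   0.0811]
(233, 218) [ 0.4485 -0.0267  0.0957]
(252, 220) [ 0.5026 -0.0254  0.0577]
```

Neither the wheel nor the dial moved. In both fixed views the fingertips are well above the teeth, with the side-view tip at about (233,200), although the TCP reads z=0.036. I'll measure the true tip height from depth before going lower.

```bash
cat >> h.py <<'E'
def cloud(n,d):
    K,D,R,t=pose(n);v,u=np.nonzero(d>0)
    uv=cv2.undistortPoints(np.stack([u,v],1).astype(float).reshape(-1,1,2),K,D)[:,0]
    return (np.c_[uv,np.ones(len(uv))]*d[v,u][:,None]-t)@R, np.c_[u,v]
E
python3 - <<'E'
from h import *
T=np.array(get_state()['tcp_pos'])
for n in('side','scene','wrist'):
    p,d=vision.grab_frame(n);X,uv=cloud(n,d)
    m=(np.hypot(X[:,0]-T[0],X[:,1]-T[1])<.03)&(X[:,2]>.02)&(X[:,2]<.16)
    h=np.histogram(X[m,2],bins=np.arange(.02,.165,.01));print(n,h[0])
    for lo in np.arange(.03,.12,.01):
        k=m&(X[:,2]>=lo)&(X[:,2]<lo+.01)
        if k.any():print(' %.2f'%lo,k.sum(),(X[k].min(0)-T).round(4)[:2],(X[k].max(0)-T).round(4)[:2])
E
```

```text
side [131  53  94   0   0  24  53  48  54  79 119  56  65 107]
 0.03 53 [-0.0001 -0.0292] [0.0178 0.0203]
 0.04 94 [ 0.     -0.0291] [0.0296 0.0192]
 0.07 24 [-0.0144 -0.0138] [ 0.0098 -0.0029]
 0.08 53 [-0.0153 -0.0139] [0.0107 0.0084]
 0.09 48 [-0.0147 -0.0151] [0.0109 0.0086]
 0.10 54 [-0.016  -0.0141] [0.0108 0.0095]
 0.11 79 [-0.0285 -0.0176] [0.0246 0.0111]
scene [147  46  68  14   0   8  22  29  19  34  74  39  30  44]
 0.03 46 [-0.0153 -0.0269] [0.0185 0.0264]
 0.04 68 [ 0.0007 -0.0281] [0.029  0.0169]
 0.05 14 [ 0.0038 -0.0245] [0.0244 0.0119]
 0.07 8 [-0.0063 -0.0101] [ 0.0098 -0.0031]
 0.08 22 [-0.0135 -0.013 ] [0.0131 0.0094]
 0.09 29 [-0.014  -0.0109] [0.0112 0.0081]
 0.10 19 [-0.0134 -0.0127] [ 0.0114 -0.0022]
 0.11 34 [-0.0246 -0.0151] [0.0222 0.0048]
wrist [3507  163 1918    1    0  164  647  829 1123 2117 5052 1741 3580 7170]
 0.03 163 [ 0.0064 -0.0155] [0.0242 0.0243]
 0.04 1918 [ 0.0061 -0.0223] [0.03   0.0244]
 0.05 1 [0.011 0.018] [0.011 0.018]
 0.07 164 [-0.0103  0.0057] [0.0136 0.0123]
 0.08 647 [-0.012   0.0052] [0.015  0.0124]
 0.09 829 [-0.0121  0.0051] [0.015  0.0127]
 0.10 1123 [-0.012  -0.0106] [0.015  0.0134]
 0.11 2117 [-0.0255 -0.0121] [0.0285 0.0169]
```

```bash
python3 - <<'E'
from h import *
c=np.array([.5026,-.0242]);b0=198.9+25.7
T=np.array(get_state()['tcp_pos'])
p,d=vision.grab_frame('wrist');X,uv=cloud('wrist',d)
m=(np.hypot(X[:,0]-T[0],X[:,1]-T[1])<.02)&(X[:,2]>.056);print(np.sort(X[m,2])[[0,2,5,10,20,50,100]].round(4))
for b in (b0,b0-51.43,b0-103):
    j=ctrl.ik(*fpose(c,b,.057,.002));print(b,None if j is None else np.round(j,2))
def st(m):
    s=get_state();print(m,round(s['time'],2),np.round(s['tcp_pos'],4),np.round(s['contact_force'],1))
ctrl.movel(list(T[:2])+[.06],max_speed=.1)
ctrl.movep(*fpose(c,b0,.057,.06))
for z in(.03,.018,.010,.004):
    ctrl.movel(fpose(c,b0,.057,z)[0],max_speed=.05);st('down')
    f=np.array(get_state()['contact_force'])
    if np.linalg.norm(f)>4: print('contact');break
for n in('side','scene','wrist'):
    p,d=vision.grab_frame(n);cv2.imwrite(f'pics/{n}3.png',p);X,uv=cloud(n,d)
    o,f,w=((190,130),4,140) if n=='side' else ((190,160),5,140)
    if n!='wrist':cv2.imwrite(f'pics/{n}3z.png',cv2.resize(p[o[1]:o[1]+120,o[0]:o[0]+w],None,fx=4,fy=4,interpolation=cv2.INTER_CUBIC))
E
```

```text
[0.0753 0.0755 0.0756 0.0758 0.0762 0.0772 0.0787]
224.6 [ 0.67  0.69 -0.91  2.14  0.85  0.73 -0.03]
173.17 [ 0.42  0.59 -0.64  2.19  0.67  0.57 -0.84]
121.6 [ 0.17  0.57 -0.4   2.12  0.44  0.53 -1.58]
down 12.12 [ 0.4621 -0.0641  0.03  ] [ 0.5 -0.8  0.6]
down 12.52 [ 0.4617 -0.0642  0.0177] [ 0.7 -0.3 -0.2]
down 12.82 [ 0.4618 -0.0642  0.0097] [0.7 0.1 0.7]
down 13.09 [ 0.4618 -0.0642  0.0037] [1.2 0.5 0.2]
```

```bash
python3 -c "
import cv2,numpy as np
cv2.imwrite('pics/both3.png',np.vstack([cv2.resize(cv2.imread('pics/side3z.png'),None,fx=.6,fy=.6),cv2.resize(cv2.imread('pics/scene3z.png'),None,fx=.6,fy=.6)]))"
```

```text
(no output)
```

View pics/both3.png

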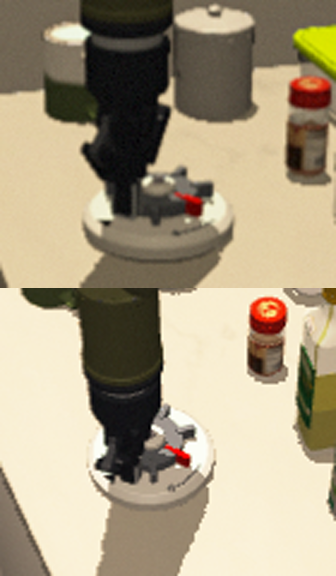

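View pics/wrist3.png

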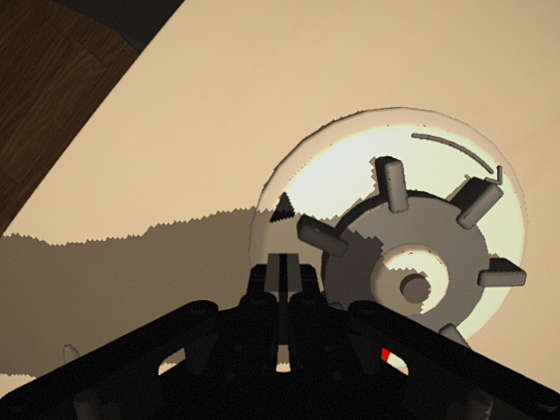

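```bash
python3 - <<'E'
from h import *
c=np.array([.5026,-.0242]);b0=198.9+25.7
def st(m):
    s=get_state();print(m,round(s['time'],2),np.round(s['tcp_pos'],4),np.round(s['contact_force'],1));return np.linalg.norm(s['contact_force'])
for z in(0,-.003):
    ctrl.movel(fpose(c,b0,.057,z)[0],max_speed=.03)
    if st('down')>4: raise SystemExit('contact')
p,d=vision.grab_frame('side');X,uv=cloud('side',d);T=np.array(get_state()['tcp_pos'])
for k in range(1,11):
    p,q=fpose(c,b0-51.43*k/10,.057,-.003);ctrl.movel(p,q,max_speed=.03)
    if st(k)>8: print('stop');break
ctrl.pause(.5);st('settled')
for n in('wrist','scene','side'):
    p,d=vision.grab_frame(n);cv2.imwrite(f'pics/{n}4.png',p)
    if n=='scene': cv2.imwrite('pics/rs4.png',rectify(pose(n),p,c,.1))
E
```

```text
down 13.53 [ 4.619e-01 -6.420e-02 -2.000e-04] [0.6 0.7 1.1]
down 13.78 [ 0.4619 -0.0642 -0.0032] [-1.1 -0.2  0.5]
1 14.14 [ 0.4587 -0.0605 -0.0029] [ 0.5  0.2 -0.5]
2 14.46 [ 0.4558 -0.0567 -0.003 ] [ 0.8 -1.6 -0.3]
3 14.78 [ 0.453  -0.0522 -0.003 ] [1.6 0.  0.7]
4 15.09 [ 0.4507 -0.0475 -0.003 ] [ 1.1 -0.2  1. ]
5 15.41 [ 0.4487 -0.0428 -0.003 ] [-0.1 -1.  -0.3]
6 15.72 [ 0.4472 -0.0379 -0.003 ] [-0.3 -0.6  0.8]
7 16.04 [ 0.4463 -0.0329 -0.003 ] [-0.6 -0.5 -0.3]
8 16.36 [ 0.4457 -0.0278 -0.003 ] [-0.  -0.3  0.4]
9 16.68 [ 0.4456 -0.0228 -0.003 ] [-0.2  0.1 -0.6]
10 16.99 [ 0.446  -0.0176 -0.003 ] [0.5 0.1 0.8]
settled 17.49 [ 0.446  -0.0175 -0.003 ] [-0.3 -0.  -0.9]
```

View pics/wrist4.png

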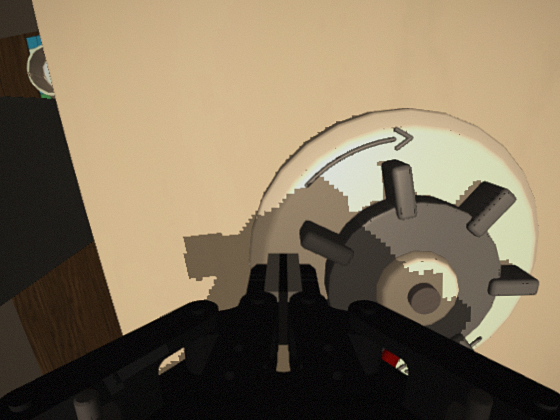

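View pics/rs4.png

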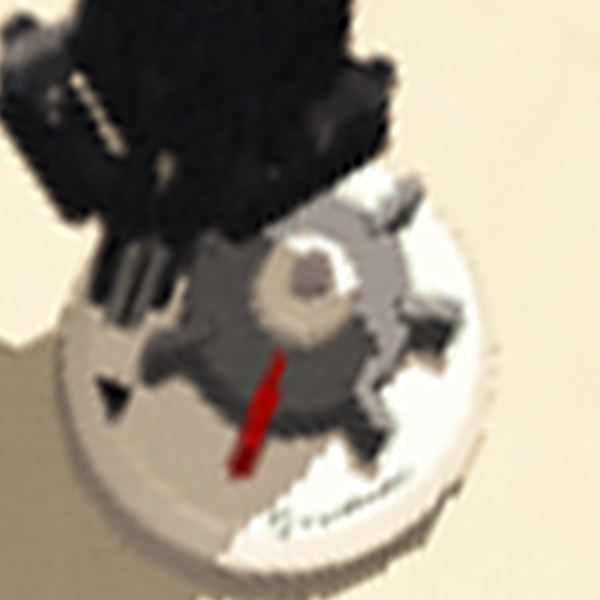

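The first click went through: in the rectified scene view the red tooth is at (240,460), one tooth before the arrow, and the arrow hasn't moved. On to the second click, then I'll withdraw.

```bash
python3 - <<'E'
from h import *
c=np.array([.5026,-.0242]);b0=198.9+25.7-51.43
def st(m):
    s=get_state();print(m,round(s['time'],2),np.round(s['tcp_pos'],4),np.round(s['contact_force'],1));return np.linalg.norm(s['contact_force'])
for k in range(1,11):
    p,q=fpose(c,b0-51.43*k/10,.057,-.003);ctrl.movel(p,q,max_speed=.03)
    if st(k)>8: print('stop');break
ctrl.pause(.5);st('settled')
for n in('wrist','scene','side'):
    p,d=vision.grab_frame(n);cv2.imwrite(f'pics/{n}5.png',p)
    if n=='scene': cv2.imwrite('pics/rs5.png',rectify(pose(n),p,c,.1))
E
```

```text
1 17.96 [ 0.4469 -0.0123 -0.0029] [-1.  -0.7 -0.3]
2 18.27 [ 0.4479 -0.0078 -0.0031] [ 0.1 -1.1 -1.1]
3 18.59 [ 0.4497 -0.0028 -0.003 ] [ 0.5 -1.2  0.3]
4 18.91 [ 0.452  0.002 -0.003] [-0.2 -0.5  0.1]
5 19.23 [ 0.4546  0.0065 -0.003 ] [-0.7 -0.3 -0.1]
6 19.54 [ 0.4576  0.0106 -0.003 ] [-0.3  0.7  0.1]
7 19.86 [ 0.4608  0.0145 -0.003 ] [ 0.1 -1.2  0.3]
8 20.18 [ 0.4643  0.018  -0.003 ] [-0.5 -0.2 -0.4]
9 20.49 [ 0.4683  0.0213 -0.003 ] [ 0.1  0.2 -0.1]
10 20.81 [ 0.4724  0.0241 -0.003 ] [ 0.1 -1.2  0.8]
settled 21.31 [ 0.4726  0.0242 -0.003 ] [-0.4  0.3 -0.2]
```

View pics/rs5.png

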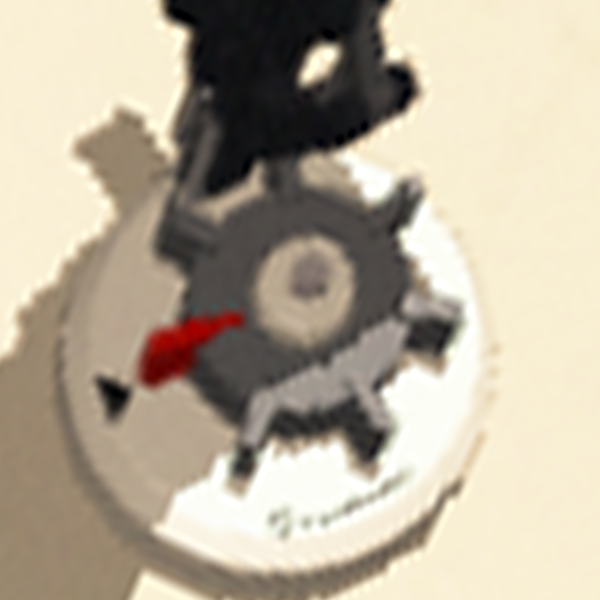

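The red tooth is at the arrow. I'll lift straight up, move clear and check from above.

```bash
python3 - <<'E'
from h import *
s=get_state();T=s['tcp_pos']
ctrl.movel([T[0],T[1],.10],max_speed=.06)
ctrl.movep([0.47,0.01,0.24],quat(Ry(np.pi/2)))
ctrl.pause(.3)
P=pose('wrist');p,d=vision.grab_frame('wrist')
s=get_state();print(s['time'],s['tcp_pos'],s['contact_force'])
c=np.array([.4993,-.0211]);r=rectify(P,p,c,.1);cv2.imwrite('pics/r6.png',r)
a=rectify(P,cv2.imread('pics/w1.png'),c,.1)
cv2.imwrite('pics/cmp6.png',cv2.resize(np.hstack([a,r]),(800,400)))
q,d=vision.grab_frame('scene');cv2.imwrite('pics/scene6.png',q)
df=cv2.absdiff(q,cv2.imread('pics/scene0.png')).max(2)
df[:,:200]=0;print('scene diff',[(x[0],x[1],x[2],x[3],x[4]) for x in cv2.connectedComponentsWithStats((df>60).astype(np.uint8))[2][1:] if x[4]>15])
E
```

```text
24.6667 [0.46989146 0.01014415 0.23969668] [0.02081278 0.51727637 0.56647126]
scene diff [(np.int32(200), np.int32(6), np.int32(56), np.int32(154), np.int32(5544)), (np.int32(202), np.int32(210), np.int32(74), np.int32(81), np.int32(2113)), (np.int32(200), np.int32(346), np.int32(5), np.int32(10), np.int32(27))]
```

View pics/cmp6.png

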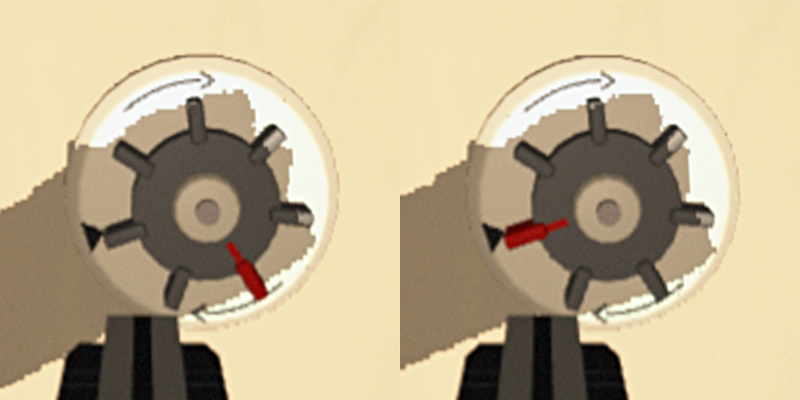

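View pics/scene6.png

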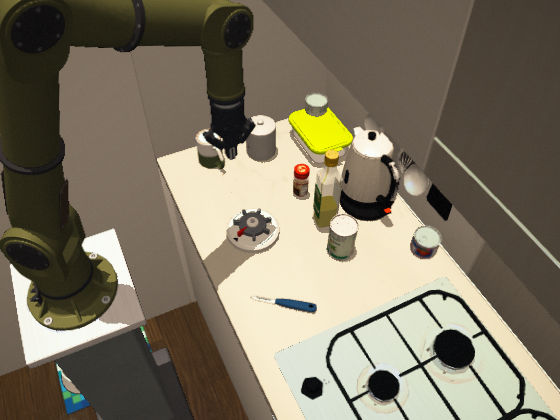

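The before and after views from the same pose match: the red tooth is at the arrow, the dial hasn't shifted and the hand is clear.

```bash
python3 -c "
from station import ticket;ticket.close_job()"
```

```text
the job is handed in; nothing more can be done
```

The red tooth now rests at the black arrow. It took two clockwise clicks, pushed with the shut fingertips, with a pause to settle after each. I then raised the hand clear and handed the job in at about 25 s on the robot's clock.

- **Failed first sweep:** my first pass went over the teeth without touching them. The real fingertips sit about 36–39 mm above the reported tool point. I measured that from depth and redid the sweep lower; that pass worked.
- **Forces:** contact force read at most about 2 N after each small step. I did not read it during the steps.
- **Final checks:** wrist pictures from the same pose before and after show the red tooth two teeth further on, exactly at the arrow. The dial shows no visible shift. The scene picture shows nothing else moved; the mug is partly hidden behind the hand, but the hand never came near it. All of these checks agreed, but handing in reports no verdict.

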